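# Wake the counter scanner and hold a gift box up to it

### The arm

A 7-joint arm with a two-finger parallel gripper is mounted at the origin on a cart in front of the work surface, level with it; the furniture and walls round the work are solid. World frame = base frame: x ahead of the robot, y to its left, z up, the work surface at z = 0. Lengths are in m, angles in rad, forces in N, time in s.
With the tool pointing down it reaches from about 0.35 to 0.9 m from the base axis. Payload 19.9 kg.
Tool frame: the origin (TCP) lies midway between the tips of the shut fingers; the grasp point (between the pads) lies env.hold_point_z behind it (env.hold_point_z is the distance from the TCP to the grasp point, in m); z points along the fingers, y is the line along which they close (so a half turn about z gives the same grasp; the last joint's range is limited). The gripper opens to 85 mm and grips with 20 to 120 N. Pads are 22 mm wide; open, the fingers measure 114 mm over their backs; the gripper's body (76 mm by 85 mm) begins 54 mm behind the grasp point. The pads swing forward as they close: fully open they stand 13 mm farther back than shut.
Start: joints at [-1.389, 0.417, -0.01, 1.614, 0.005, 1.111, -0.053], TCP at [0.138, 0.61, 0.231] pointing down, gripper open.
Joint ranges: [-2.81, 2.81], [-0.39, 2.02], [-1.27, 1.25], [0.06, 2.57], [-1.19, 4.33], [0.19, 2], [-2.82, 2.82]. Speed limits (rad/s): [1.89, 1.89, 2.39, 2.39, 3.01, 3.01, 3.01].

### API

Orientations are given as a unit quaternion [x, y, z, w].
In Python, from workcell import env gives the robot as it stands.
- The arm moves only by the tool apply_moves, never from a script. Its argument "rows" is a list of rows, each a list of 2 entries, a list of its own where there are three numbers: the shift along the tool's x, y, z in units of 25 mm (1.0 is 25 mm), then the turn, a rotation vector about the tool's x, y, z in units of 6 degrees (1.0 is 6 degrees). In form: [[[x, y, z], [ax, ay, az]], ...]. A call has 1 to 10 rows; each row shifts and turns the commanded pose from where the row before left it, along the tool's axes as they then stand; what a row does not reach is not made up. A row lasts 1/12 s, in which the tool goes at most 41.7 mm and 7.16 degrees, less where a joint would pass 70% of its speed; a pose out of reach is approached as far as the arm can. A call is refused whole if a number of a shift passes 1 or a number of a turn 1, either way. A call with a gripper value outside its range is refused whole. "gripper" is the finger opening in mm, from 0 to 85.4, set as the call begins (left out, the last holds). The fingers move at their own pace and stop on an object; "newtons" is the grip in N (left out, the last holds). Time passes only in rows, so rows that do not move let the fingers close. It gives the time, the measured TCP pose, the force, the opening and the grip force at its end, in the units of the state.
- env.read_state(): the state, without advancing time (a new reading comes with each control period).
- env.grab_frame(name): name is "side" or "top" or "wrist"; returns the picture (400x640x3 uint8, red, green, blue); there is no depth.
- env.calibration(name): a dict with "fov_y" (degrees; the focal length in pixels is half the picture's height over the tangent of half this angle, whatever the lens; pixels are square), "cx", "cy" (the principal point, pixels), "dist_coeffs" ([k1, k2, p1, p2, k3] as OpenCV has them; the pictures are not rectified), "view" (4x4, takes a point from world to camera coordinates); the wrist camera has in their place "hand_eye" (4x4, takes a point from camera to tool coordinates, whose origin is the TCP and whose axes are the flange's). Camera axes: x right, y down, z forward; pixel columns grow to the right and rows downward; lengths in m; the calibration is good to about 2 mm. A picture is of the moment at which its call begins: read the wrist's pose just before it. calibration takes no time and is no camera call.
- env.close_job(): hands the job in; it is judged then, once.
The state is a dict: "t": time; "joint_pos": joint angles; "qvel": joint speeds; "effort": joint torques, N m; "position": TCP position; "ee_rot": TCP orientation; "wrist_force": force on the tool from outside, world axes, zero at the start; "wrist_torque": the same for the moment, N m; "gripper_width": finger opening in m; "grip_force": force on a finger pad.
Only numpy, scipy, OpenCV 4.12 (cv2) and the standard library are available. Lean on these libraries where they do the work, as an engineer would, in place of code of your own. Each camera call takes 0.05 s, during which the arm holds its last target. There are 200 camera calls.

### The job

Wake the bar-code scanner in its stand: squeeze its yellow trigger all the way in against the grip and let it spring back. Then lift the small flowered gift box off the book and finish while still holding it in the air, level and still, centred in front of the scanner's red window about 11 cm away, with one of its two sticker sides squarely facing the window. Do not let go of the box at the end, and leave the spool, the little pot and the flower stamp where they stand.

Things in the scene. Friction and masses are not known exactly. Their poses are not given: they have to be found in the camera images.
- scanner: Grey bar-code scanner lying on its side in a fixed stand. Origin: underside of the 130x120x10 mm base plate, z up. Scanner's mid plane at z 120. Head x -62..86, y +-37, z 87..153 mm looks along +x, red window at its end. Pistol grip leaves the head along -y (y -32..-151 mm), 24 mm thick (x -30..-6; end cap from y -143 on: 28), 34 mm tall (z 103..137), free air round it.
- window (a point): Centre of the scanner's red window, at (86, 0, 120) mm in the scanner's frame; same axes as the scanner: +x is the looking direction, level, away from the window; z up.
- grip (a point): Centre of the grip beside the trigger, at (-18, -72, 120) mm in the scanner's frame, same axes. A pinch from above along the frame's x here (one finger on the grip's back, one on the trigger) squeezes it: 50 mm over grip and trigger at rest, 42 mm squeezed; the middle of the squeezed pair lies 8 mm towards +x from this point.
- trigger (a joint): Yellow trigger, 48 mm long, 22 mm tall (z 109..131 mm in the scanner's frame), on the grip's +x side; upright hinge at its end next to the head, at (8, -40) mm in the scanner's frame. Sprung: 0 rad at rest, 0.28 rad fully squeezed, which takes about 8 N beside grip. Squeezed means above 0.2 rad, released below 0.06 rad.
- gift_box: Small wooden keepsake box with flowered lid (one rigid piece), 41 mm (x) x 51 mm (y) x 28 mm high, about 0.12 kg, loose, lying on the book. Origin: centre of its underside, z up. Its two sides across x (51 mm wide) each bear a white bar-code sticker; the two plain ends across y are 51 mm apart.
- box_mid (a point): Middle of the gift box, 14 mm above the centre of its underside, axes as the box.
- book: Brown book lying flat, fixed, 85 x 131 x 19 mm, under the gift box. Origin: centre of its underside on the table.
- spool: Bystander: wooden thread spool, 33 mm across, 40 mm high, origin under its centre; leave it alone.
- wood_pot: Bystander: small turned wooden pot with red lid (one piece), 40 mm across, 30 mm high, origin under its centre; leave it alone.
- flower_stamp: Bystander: wooden stamp block with flowers, 30 x 46 x 34 mm, origin under its centre; leave it alone.

How it is judged:
On the way, in this order (a step that is already met when the one before it is completed fails the run):
1. the trigger is squeezed in (above 0.2 rad) (value of joint trigger above 0.2 rad), for 0.2 s.
2. the trigger has sprung back (below 0.06 rad) (value of joint trigger below 0.06 rad), for 0.2 s.
3. the gift box is lifted at least 25 mm clear of the book, held by the fingers (z of gift_box in the frame of book above 0.044 m and contact force between the fingers and gift_box above 1 N), for 0.2 s.
At the end, for the whole second after the job is handed in: The fingers alone hold the box in the air: its middle 70-150 mm out from the window, within 30 mm of its centre line sideways and in height, level within 0.12 rad, a sticker side square to the window within 0.25 rad, still (0.03 m/s, 0.3 rad/s), clear of scanner and book; trigger released (x of box_mid in the frame of window between 0.07 and 0.15 m and y of box_mid in the frame of window between -0.03 and 0.03 m and z of box_mid in the frame of window between -0.03 and 0.03 m and angle between gift_box's own z axis and vertical below 0.12 rad and angle between the x axis of gift_box and the x axis of window, either way round below 0.25 rad and linear speed of gift_box below 0.03 m/s and angular speed of gift_box below 0.3 rad/s and contact force between the fingers and gift_box above 1 N and contact force between gift_box and scanner below 0.1 N and contact force between gift_box and book below 0.1 N and value of joint trigger below 0.06 rad); the arm keeps its last pose, push and grip.
It fails at once if the spool is moved more than 20 mm or tipped over (distance of spool from where it was at the start of the episode above 0.02 m or angle between spool's own z axis and vertical above 0.5 rad).
It fails at once if the wood pot is moved more than 20 mm or tipped over (distance of wood_pot from where it was at the start of the episode above 0.02 m or angle between wood_pot's own z axis and vertical above 0.5 rad).
It fails at once if the flower stamp is moved more than 20 mm or tipped over (distance of flower_stamp from where it was at the start of the episode above 0.02 m or angle between flower_stamp's own z axis and vertical above 0.5 rad).
It fails at once if the gift box falls to the table or tips more than 0.5 rad (height (world z) of gift_box below 0.01 m or angle between gift_box's own z axis and vertical above 0.5 rad).
It also fails if it takes over 48 s, if anything falls off the work surface, if the arm or the gripper's body presses on something with over 40 N, if the wrist force passes 120 N, or if a joint passes its speed limit or range.

## Working session

There is one attempt and no reset: what is moved stays moved. The work goes in short steps, Python scripts to look and compute and a tool call to move; the robot and the scene stay as the last step left them, time stands still between calls to the robot, and variables do not carry over. Pictures are saved under pics/ and viewed, at most 12 in all, crops included, and the job is handed in when it is done.

Besides the shell and the picture viewer there is one more tool, called after "Call:" as name([rows], argument=value, ...), one row to a line, values as JSON. apply_moves: Moves the arm, as the interface text tells. Its arguments: {"type":"object","properties":{"rows":{"type":"array","items":{"type":"array"}},"gripper":{"type":"number"},"newtons":{"type":"number"}},"required":["rows"]}

```bash
mkdir -p pics
python3 - <<'E'
from workcell import env
import cv2,numpy as np
print(env.hold_point_z)
s=env.read_state();print({k:np.round(s[k],3).tolist() for k in('t','position','ee_rot','gripper_width')})
for n in('side','top','wrist'):
    c=env.calibration(n);print(n,{k:np.round(v,4).tolist() for k,v in c.items()})
    cv2.imwrite(f'pics/{n}0.png',env.grab_frame(n)[:,:,::-1])
E
```

```text
0.0187
{'t': 0.0, 'position': [0.138, 0.609, 0.231], 'ee_rot': [0.111, 0.994, -0.001, -0.0], 'gripper_width': 0.085}
side {'fov_y': 53.7459, 'cx': 314.6753, 'cy': 193.0417, 'dist_coeffs': [0.0018, 0.0, 0.0, 0.0, 0.0], 'view': [[0.9975, -0.0689, 0.0174, -0.5526], [-0.0271, -0.5962, -0.8024, 0.0633], [0.0657, 0.7999, -0.5965, 1.0043], [0.0, 0.0, 0.0, 1.0]]}
top {'fov_y': 49.1344, 'cx': 314.8691, 'cy': 203.3751, 'dist_coeffs': [0.0102, 0.0, 0.0, 0.0, 0.0], 'view': [[0.0223, -0.9996, -0.0184, -0.0555], [-0.9969, -0.0209, -0.0754, 0.546], [0.0749, 0.0201, -0.997, 1.3071], [0.0, 0.0, 0.0, 1.0]]}
wrist {'fov_y': 69.332, 'cx': 315.9924, 'cy': 198.7984, 'dist_coeffs': [-0.0146, 0.0, 0.0, 0.0, 0.0], 'hand_eye': [[0.0, -0.9554, -0.2953, 0.0768], [1.0, -0.0001, 0.0004, -0.0003], [-0.0004, -0.2953, 0.9554, -0.1429], [0.0, 0.0, 0.0, 1.0]]}
```

View pics/side0.png

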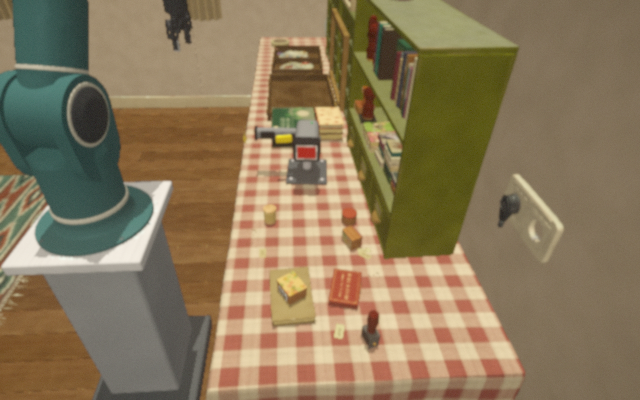

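View pics/top0.png

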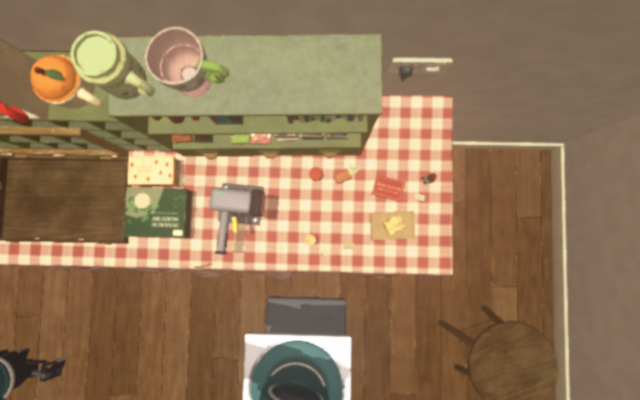

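Side view: the scanner is at (300,145), its red window at (307,153), and it looks toward the camera (−y). The box on the book is at (292,288). Top view: scanner at (235,205) with the grip pointing down toward the robot, box at (394,226), shelf above v≈155. I'll zoom in on both.

```bash
cat > h.py <<'E'
import cv2,numpy as np
from scipy.spatial.transform import Rotation as R
from workcell import env
def K(c):
    f=200/np.tan(np.radians(c['fov_y']/2));return np.array([[f,0,c['cx']],[0,f,c['cy']],[0,0,1.]]),np.array(c['dist_coeffs'])
def ray(n,uv,st=None):
    c=env.calibration(n);k,d=K(c)
    p=cv2.undistortPoints(np.array(uv,float).reshape(-1,1,2),k,d).reshape(-1,2)
    p=np.c_[p,np.ones(len(p))]
    if n=='wrist':
        T=np.eye(4);T[:3,:3]=R.from_quat(st['ee_rot']).as_matrix();T[:3,3]=st['position'];M=T@np.array(c['hand_eye'])
    else: M=np.linalg.inv(np.array(c['view']))
    return M[:3,3],p@M[:3,:3].T
def plane(n,uv,z,st=None):
    o,d=ray(n,uv,st);return o+d*((z-o[2])/d[:,2])[:,None]
def tri(rays):
    A=np.zeros((3,3));b=np.zeros(3);P=[]
    for o,d in rays:
        d=np.asarray(d).reshape(3);d=d/np.linalg.norm(d);p=np.eye(3)-np.outer(d,d);A+=p;b+=p@o;P.append((p,o))
    x=np.linalg.solve(A,b);return x,[np.linalg.norm(p@(x-o)) for p,o in P]
def proj(n,X,st=None):
    c=env.calibration(n);k,d=K(c)
    if n=='wrist':
        T=np.eye(4);T[:3,:3]=R.from_quat(st['ee_rot']).as_matrix();T[:3,3]=st['position'];V=np.linalg.inv(T@np.array(c['hand_eye']))
    else: V=np.array(c['view'])
    return cv2.projectPoints(np.array(X,float).reshape(-1,1,3),cv2.Rodrigues(V[:3,:3])[0],V[:3,3],k,d)[0].reshape(-1,2)
E
python3 - <<'E'
import cv2,numpy as np
s=cv2.imread('pics/side0.png');t=cv2.imread('pics/top0.png')
def cr(im,x,y,w,h,W,H):return cv2.resize(im[y:y+h,x:x+w],(W,H),interpolation=cv2.INTER_CUBIC)
a=np.hstack([cr(s,245,115,100,75,400,300),cr(s,255,255,100,75,400,300)])
b=np.hstack([cr(t,195,175,100,75,400,300),cr(t,350,180,100,75,400,300)])
cv2.imwrite('pics/z0.png',np.vstack([a,b]))
E
```

```text
(no output)
```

View pics/z0.png

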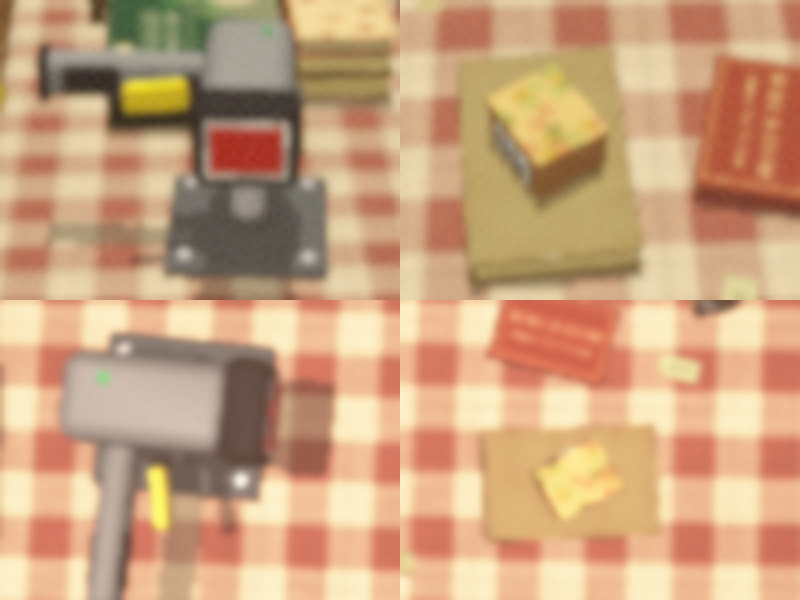

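Zoom: window at side px ≈(306.2,152.5), base-plate screws visible in both views, yellow trigger visible in both, and four box lid corners visible in both. The visible sticker is on the box's left side face.

Run:
```python
from h import *
np.set_printoptions(precision=4,suppress=True)
S=lambda x,y:[245+x/4-.4,115+y/4-.4]; S2=lambda x,y:[255+(x-400)/4-.4,255+y/4-.4]
T=lambda x,y:[195+x/4-.4,175+(y-300)/4-.4]; T2=lambda x,y:[350+(x-400)/4-.4,180+(y-300)/4-.4]
def t2(a,b):
    r=[(o,d[0]) for o,d in(ray('side',a),ray('top',b))];return tri(r)
print('window',t2(S(245,150),T(271,410)))
print('screws side z.012',plane('side',[S(190,183),S(308,183),S(183,253),S(308,256)],.011)[:,:2])
print('screws top',plane('top',[T(123,348),T(241,480)],.011)[:,:2])
print('base corners top',plane('top',[T(113,335),T(272,350),T(258,497)],.01)[:,:2])
print('front edge side',plane('side',[S(165,273),S(326,274)],.008)[:,:2])
def mask(n):
    h=cv2.cvtColor(cv2.imread(f'pics/{n}0.png'),cv2.COLOR_BGR2HSV)
    m=cv2.inRange(h,(22,180,120),(35,255,255));r=(245,115,60,75) if n=='side' else (225,205,25,40)
    z=np.zeros_like(m);x,y,w,hh=r;z[y:y+hh,x:x+w]=m[y:y+hh,x:x+w];p=cv2.findNonZero(z).reshape(-1,2);return p.mean(0),len(p),p.min(0),p.max(0)
a,b=mask('side'),mask('top');print(a,b)
print('trig',plane('side',[a[0]],.12),plane('top',[b[0]],.13))
sc=[S2(488,100),S2(553,65),S2(607,127),S2(541,165)];tc=[T2(535,475),T2(595,445),T2(625,480),T2(567,520)]
P=[]
for p,q in zip(sc,tc):
    r=t2(p,q);P.append(r[0]);print('lid',r)
for n,c in(('side',sc),('top',tc)):
    q=plane(n,c,.047);print(n,'lid@.047',q[:,:2],q.mean(0),'len',np.linalg.norm(np.roll(q,-1,0)-q,axis=1),[np.degrees(np.arctan2(*(v[1::-1]))) for v in np.roll(q,-1,0)-q])
print('grip top far/near', plane('top',[T(108,450),T(106,590)],.137)[:,:2])
print('book top',plane('top',[T2(485,430),T2(655,427),T2(660,535),T2(488,540)],.019)[:,:2])
print('shelf edge', plane('top',[[150,155],[360,155]],.0)[:,:2])
```

```text
window (array([0.5377, 0.1019, 0.1208]), [np.float64(0.00231056576080294), np.float64(0.0023105657608030027)])
screws side z.012 [[0.5002 0.2382]
 [0.5915 0.2345]
 [0.493  0.1428]
 [0.5833 0.135 ]]
screws top [[0.5937 0.2328]
 [0.4943 0.1386]]
base corners top [[0.6037 0.2411]
 [0.5946 0.1182]
 [0.4816 0.1254]]
front edge side [[0.4797 0.1224]
 [0.5947 0.1161]]Traceback (most recent call last):
  File "<stdin>", line 16, in <module>
  File "<stdin>", line 15, in mask
AttributeError: 'NoneType' object has no attribute 'reshape'
```

Run:
```python
from h import *
np.set_printoptions(precision=4,suppress=True)
S2=lambda x,y:[255+(x-400)/4-.4,255+y/4-.4]
T=lambda x,y:[195+x/4-.4,175+(y-300)/4-.4]; T2=lambda x,y:[350+(x-400)/4-.4,180+(y-300)/4-.4]
def t2(a,b):
    r=[(o,d[0]) for o,d in(ray('side',a),ray('top',b))];return tri(r)
def mask(n):
    h=cv2.cvtColor(cv2.imread(f'pics/{n}0.png'),cv2.COLOR_BGR2HSV)
    m=cv2.inRange(h,(20,140,80),(36,255,255));r=(265,125,35,25) if n=='side' else (228,212,14,24)
    z=np.zeros_like(m);x,y,w,hh=r;z[y:y+hh,x:x+w]=m[y:y+hh,x:x+w];p=cv2.findNonZero(z).reshape(-1,2);return p.mean(0),len(p),p.min(0),p.max(0)
a,b=mask('side'),mask('top');print(a,b)
print('trig',plane('side',[a[0]],.12),plane('top',[b[0]],.13),t2(a[0],b[0]))
sc=[S2(488,100),S2(553,65),S2(607,127),S2(541,165)];tc=[T2(535,475),T2(595,445),T2(625,480),T2(567,520)]
for p,q in zip(sc,tc): print('lid',*t2(p,q))
for n,c in(('side',sc),('top',tc)):
    q=plane(n,c,.047);d=np.roll(q,-1,0)-q;print(n,q[:,:2],q.mean(0),'len',np.linalg.norm(d,axis=1),np.degrees(np.arctan2(d[:,1],d[:,0])))
print('grip', plane('top',[T(117,450),T(106,590)],.137)[:,:2])
print('book',plane('top',[T2(485,430),T2(655,427),T2(660,535),T2(488,540)],.019)[:,:2])
```

```text
(array([283.481 , 138.9304]), 158, array([274, 134], dtype=int32), array([292, 143], dtype=int32)) (array([234.8462, 223.6731]), 52, array([233, 217], dtype=int32), array([237, 231], dtype=int32))
trig [[0.4765 0.1772 0.12  ]] [[0.4776 0.1753 0.13  ]] (array([0.4772, 0.1773, 0.12  ]), [np.float64(0.000663519354229407), np.float64(0.0006635193542295851)])
lid [ 0.474  -0.2515  0.0288] [np.float64(0.016830702959085078), np.float64(0.01683070295908503)]
lid [ 0.501  -0.2848  0.089 ] [np.float64(0.010152592959437061), np.float64(0.010152592959437169)]
lid [ 0.5014 -0.3097  0.0709] [np.float64(0.014172848977572412), np.float64(0.014172848977572374)]
lid [ 0.4708 -0.2778  0.0056] [np.float64(0.012862838510703876), np.float64(0.01286283851070378)]
side [[ 0.4581 -0.269 ]
 [ 0.4912 -0.2475]
 [ 0.5167 -0.2894]
 [ 0.4838 -0.3109]] [ 0.4875 -0.2792  0.047 ] len [0.0394 0.0491 0.0393 0.0492] [  33.0363  -58.6142 -146.8568  121.5661]
top [[ 0.4902 -0.2477]
 [ 0.5133 -0.2916]
 [ 0.488  -0.3139]
 [ 0.4576 -0.2715]] [ 0.4873 -0.2812  0.047 ] len [0.0496 0.0337 0.0521 0.0404] [ -62.2501 -138.7573  125.6626   36.16  ]
grip [[0.5088 0.2056]
 [0.4122 0.2095]]
book [[ 0.5243 -0.2135]
 [ 0.5293 -0.3414]
 [ 0.4481 -0.3455]
 [ 0.4415 -0.2168]]
```

Measured against the given sizes:
- **Scanner:** origin ≈(0.543, 0.187), yaw ≈ −94°. The window and the trigger both come out at z≈0.12, as expected.
- **Box:** centre ≈(0.487, −0.280), x-axis ≈33°. The lid rays from the two views agree at z=0.047.

Next I move above the grip.

Call:
apply_moves([
  [[0,0,0],[0,0,-0.7]],
  [[0,0,0],[0,0,-0.7]],
  [[-0.72,-0.76,0],[0,0,0]],
  [[-0.72,-0.76,0],[0,0,0]],
  [[-0.72,-0.76,0],[0,0,0]],
  [[-0.72,-0.76,0],[0,0,0]],
  [[-0.72,-0.76,0],[0,0,0]],
  [[-0.72,-0.76,0],[0,0,0]],
  [[-0.72,-0.76,0],[0,0,0]],
  [[-0.72,-0.76,0],[0,0,0]],
], gripper=85, newtons=20)

```text
t: 0.98
position: [0.2707, 0.4458, 0.2312]
ee_rot: [0.038, 0.999, -0.0, -0.0]
wrist_force: [-0.3, 0.2, -0.3]
gripper_width: 0.0851
grip_force: 0.0
```

Call:
apply_moves([
  [[-0.72,-0.76,0],[0,0,0]],
  [[-0.72,-0.76,0],[0,0,0]],
  [[-0.72,-0.76,0],[0,0,0]],
  [[-0.72,-0.76,0],[0,0,0]],
  [[-0.72,-0.76,0],[0,0,0]],
  [[-0.72,-0.76,0],[0,0,0]],
  [[-0.72,-0.76,0],[0,0,0]],
  [[-0.72,-0.76,0],[0,0,0]],
  [[-0.72,-0.76,0],[0,0,0]],
])

```text
t: 1.73
position: [0.4192, 0.263, 0.2313]
ee_rot: [0.038, 0.999, -0.0, -0.0]
wrist_force: [0.3, 0.2, 0.4]
gripper_width: 0.0849
grip_force: 0.0
```

```bash
cat > look.py <<'E'
from h import *
import json,sys
np.set_printoptions(precision=4,suppress=True)
env.grab_frame('top')  # settle
s=env.read_state();im=env.grab_frame('wrist')[:,:,::-1]
cv2.imwrite(f'pics/{sys.argv[1]}.png',im);s={k:np.array(v).tolist() for k,v in s.items()};json.dump(s,open(f'pics/{sys.argv[1]}.json','w'))
m=R.from_quat(s['ee_rot']).as_matrix();print(s['t'],np.array(s['position']),'yaw_y',np.degrees(np.arctan2(m[1,1],m[0,1])),'z',m[:,2],'w',s['gripper_width'],np.array(s['wrist_force']))
E
python3 look.py w1
```

```text
1.7833 [0.4222 0.2589 0.2314] yaw_y 85.3539097232638 z [ 0.0009 -0.0013 -1.    ] w 0.08519872970331005 [ 2.9811 -6.6149 -1.0685]
```

View pics/w1.png

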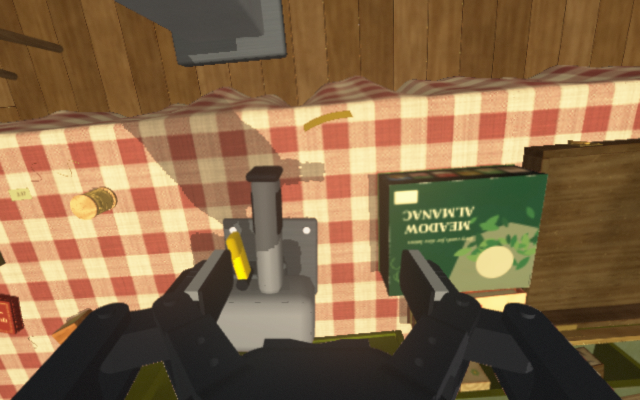

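Wrist view: grip runs from (265,172) down to (268,290), trigger from (230,235) to (248,278), base screws at (233,230) and (306,230). The fingers are left and right of it, still offset in y. Now to measure the grip axis and trigger from here.

Run:
```python
from h import *
import json
np.set_printoptions(precision=4,suppress=True)
s=json.load(open('pics/w1.json'));im=cv2.imread('pics/w1.png')
h=cv2.cvtColor(im,cv2.COLOR_BGR2HSV)
m=cv2.inRange(h,(20,150,80),(36,255,255));m[:, :222]=0;m[:,256:]=0;m[:225]=0;m[290:]=0
p=cv2.findNonZero(m).reshape(-1,2);print('trig px',p.min(0),p.max(0),p.mean(0),'P',plane('wrist',[p.mean(0)],.128,s))
tw=ray('wrist',[p.mean(0)],s);tt=ray('top',[[234.85,223.67]]);ts=ray('side',[[283.48,138.93]])
print('tri trig',tri([(tw[0],tw[1][0]),(tt[0],tt[1][0]),(ts[0],ts[1][0])]))
g=cv2.cvtColor(im,cv2.COLOR_BGR2GRAY)
for y in(200,220,250,265): print(y,g[y,240:300:2])
print('screws',plane('wrist',[[233,230],[306,230]],.011,s)[:,:2])
a=np.radians(-94);X=np.array([np.cos(a),np.sin(a)]);Y=np.array([-X[1],X[0]]);O=np.array([.543,.187])
W=lambda x,y,z:[*(O+X*x/1000+Y*y/1000),z/1000]
print('pred px grip edges z137 at y-151,-72:',proj('wrist',[W(-32,-151,137),W(-4,-151,137),W(-30,-72,137),W(-6,-72,137)],s))
```

```text
trig px [226 232] [250 279] [238.0823 256.159 ] P [[0.4725 0.1803 0.128 ]]
tri trig (array([0.4771, 0.1774, 0.1198]), [np.float64(0.00025963090760057944), np.float64(0.0007892054117761852), np.float64(0.0005670491255441678)])
200 [ 90  89  88  89  88  76  63 103 107 111 113 114 113 112 108 105 103  96
  55  49  52 112 133 136 139 139 139 143 148 152]
220 [ 77  75  74  75  87  99  78  81 105 108 114 113 113 112 110 106 103  99
  76  47  48  68  97  97  95  96  96  97  98  99]
250 [116 132 114  80  78  79  78  78  98 107 112 115 118 118 143 161 155 149
 141 122 100  81  79  80  79  79  80  81  81  80]
265 [219 199 144 136 125  69  61  60  79 133 142 149 159 166 168 163 156 151
 144 130 106  86  96  79  80  79  79  80  80  82]
screws [[0.493  0.1394]
 [0.5009 0.2386]]
pred px grip edges z137 at y-151,-72: [[278.3934 174.0217]
 [245.0165 174.3999]
 [280.5189 258.4028]
 [254.4362 258.6273]]
```

The predicted grip edges match the picture within about 1 mm, and the screws give a yaw of −94.5°. The tool yaw already matches. I'll centre over the squeezed pair.

Call:
apply_moves([
  [[-0.54,-0.51,0],[0,0,0]],
  [[-0.54,-0.51,0],[0,0,0]],
  [[-0.54,-0.51,0],[0,0,0]],
  [[-0.54,-0.51,0],[0,0,0]],
  [[0,0,0],[0,0,0]],
  [[0,0,0],[0,0,0]],
  [[0,0,0],[0,0,0]],
])

```text
t: 2.42
position: [0.4681, 0.2099, 0.2311]
ee_rot: [0.038, 0.999, -0.0, -0.0]
wrist_force: [0.1, 0.1, -0.2]
gripper_width: 0.0848
grip_force: 0.0
```

Call:
apply_moves([
  [[-0.18,-0.25,0],[0,0,0]],
  [[0,0,0.6],[0,0,0]],
  [[0,0,0.6],[0,0,0]],
  [[0,0,0.6],[0,0,0]],
  [[0,0,0.6],[0,0,0]],
  [[0,0,0.6],[0,0,0]],
  [[0,0,0],[0,0,0]],
  [[0,0,0],[0,0,0]],
])

```text
t: 3.08
position: [0.4723, 0.2026, 0.1562]
ee_rot: [0.038, 0.999, -0.0, -0.0]
wrist_force: [0.5, 0.6, -0.1]
gripper_width: 0.0849
grip_force: 0.0
```

```bash
python3 look.py w2
```

```text
3.1333 [0.4727 0.2028 0.1569] yaw_y 85.65476069362737 z [ 0.0002  0.     -1.    ] w 0.08482519566481346 [ 1.507  -0.5501  0.6319]
```

View pics/w2.png

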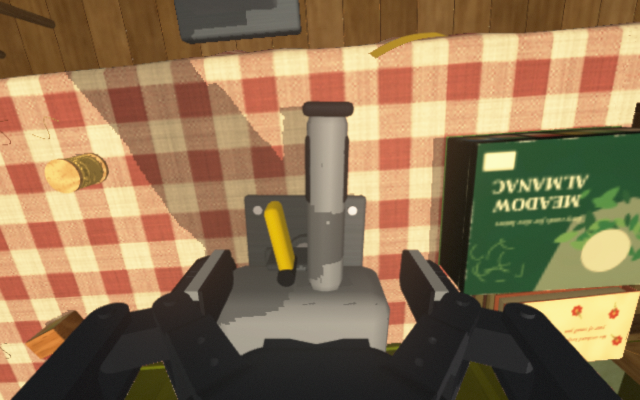

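Wrist view: the trigger (265–295, 205–285) and grip (307–345) both lie between the open fingers (inner edges ≈232 and 402). I'll descend and squeeze.

Call:
apply_moves([
  [[0,0,0.48],[0,0,0]],
  [[0,0,0.48],[0,0,0]],
  [[0,0,0.48],[0,0,0]],
  [[0,0,0.48],[0,0,0]],
  [[0,0,0.48],[0,0,0]],
  [[0,0,0],[0,0,0]],
  [[0,0,0],[0,0,0]],
])

```text
t: 3.77
position: [0.4728, 0.2027, 0.0969]
ee_rot: [0.038, 0.999, 0.0, 0.0]
wrist_force: [0.2, 0.1, -0.2]
gripper_width: 0.0849
grip_force: 0.0
```

Call:
apply_moves([
  [[0,0,0],[0,0,0]],
  [[0,0,0],[0,0,0]],
  [[0,0,0],[0,0,0]],
  [[0,0,0],[0,0,0]],
  [[0,0,0],[0,0,0]],
  [[0,0,0],[0,0,0]],
  [[0,0,0],[0,0,0]],
  [[0,0,0],[0,0,0]],
  [[0,0,0],[0,0,0]],
  [[0,0,0],[0,0,0]],
], gripper=36, newtons=25)

```text
t: 4.6
position: [0.4726, 0.2008, 0.097]
ee_rot: [0.039, 0.999, -0.001, -0.0]
wrist_force: [-5.0, -13.0, 15.5]
gripper_width: 0.0397
grip_force: 30.4
```

Width is 40 mm at 30 N, so the trigger is fully in. I'll hold briefly, then release.

Call:
apply_moves([
  [[0,0,0],[0,0,0]],
  [[0,0,0],[0,0,0]],
  [[0,0,0],[0,0,0]],
  [[0,0,0],[0,0,0]],
  [[0,0,0],[0,0,0]],
  [[0,0,0],[0,0,0]],
])

```text
t: 5.1
position: [0.4727, 0.2008, 0.097]
ee_rot: [0.039, 0.999, -0.001, -0.0]
wrist_force: [-5.6, -12.7, 15.9]
gripper_width: 0.0398
grip_force: 30.4
```

```bash
python3 look.py w3
```

```text
5.15 [0.4727 0.2008 0.097 ] yaw_y 85.52457134754937 z [-0.0004 -0.0017 -1.    ] w 0.039719817591523585 [ -5.6321 -13.1849  16.3935]
```

View pics/w3.png

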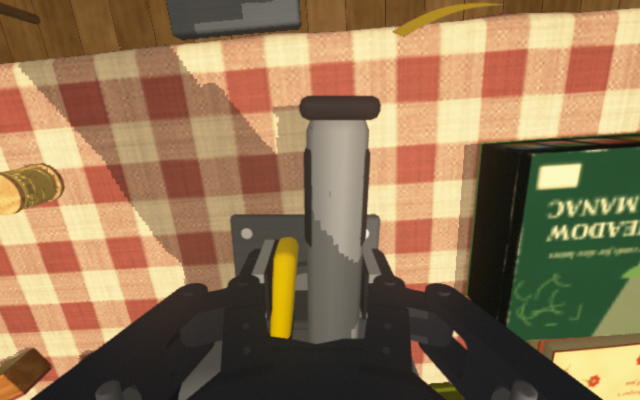

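The trigger (272–297, 238–338) now lies parallel to the grip, so it is squeezed. Opening and rising.

Call:
apply_moves([
  [[0,0,0],[0,0,0]],
  [[0,0,0],[0,0,0]],
  [[0,0,0],[0,0,0]],
  [[0,0,0],[0,0,0]],
  [[0,0,0],[0,0,0]],
  [[0,0,0],[0,0,0]],
  [[0,0,0],[0,0,0]],
  [[0,0,0],[0,0,0]],
], gripper=85)

```text
t: 5.87
position: [0.4726, 0.2027, 0.0963]
ee_rot: [0.038, 0.999, -0.0, 0.0]
wrist_force: [-0.5, -0.6, 1.0]
gripper_width: 0.0852
grip_force: 0.0
```

Call:
apply_moves([
  [[0,0,-0.3],[0,0,0]],
  [[0,0,-0.5],[0,0,0]],
  [[0,0,-0.5],[0,0,0]],
  [[0,0,-0.5],[0,0,0]],
  [[0,0,-0.8],[0,0,0]],
  [[0,0,-0.8],[0,0,0]],
  [[0,0,-0.8],[0,0,0]],
  [[0,0,-0.8],[0,0,0]],
  [[0,0,0],[0,0,0]],
])

```text
t: 6.62
position: [0.474, 0.2032, 0.2254]
ee_rot: [0.038, 0.999, 0.001, 0.002]
wrist_force: [0.1, 0.4, 0.1]
gripper_width: 0.0852
grip_force: 0.0
```

Now move over the box, then turn.

Call:
apply_moves([
  [[-0.085,-0.8,0],[0,0,0]],
  [[-0.085,-0.8,0],[0,0,0]],
  [[-0.085,-0.8,0],[0,0,0]],
  [[-0.085,-0.8,0],[0,0,0]],
  [[-0.085,-0.8,0],[0,0,0]],
  [[-0.085,-0.8,0],[0,0,0]],
  [[-0.085,-0.8,0],[0,0,0]],
  [[-0.085,-0.8,0],[0,0,0]],
  [[-0.085,-0.8,0],[0,0,0]],
  [[-0.085,-0.8,0],[0,0,0]],
])

```text
t: 7.45
position: [0.4783, 0.0006, 0.2215]
ee_rot: [0.038, 0.999, 0.0, 0.0]
wrist_force: [-0.0, -0.3, 0.4]
gripper_width: 0.0851
grip_force: 0.0
```

Call:
apply_moves([
  [[-0.085,-0.8,0],[0,0,0]],
  [[-0.085,-0.8,0],[0,0,0]],
  [[-0.085,-0.8,0],[0,0,0]],
  [[-0.085,-0.8,0],[0,0,0]],
  [[-0.085,-0.8,0],[0,0,0]],
  [[-0.085,-0.8,0],[0,0,0]],
  [[-0.085,-0.8,0],[0,0,0]],
  [[-0.085,-0.8,0],[0,0,0]],
  [[-0.085,-0.8,0],[0,0,0]],
  [[-0.085,-0.8,0],[0,0,0]],
])

```text
t: 8.28
position: [0.4844, -0.2004, 0.2215]
ee_rot: [0.038, 0.999, 0.0, 0.0]
wrist_force: [0.2, 0.2, -0.2]
gripper_width: 0.0849
grip_force: 0.0
```

Call:
apply_moves([
  [[0,0,0],[0,0,-0.9]],
  [[0,0,0],[0,0,-0.9]],
  [[0,0,0],[0,0,-0.9]],
  [[0,0,0],[0,0,-0.9]],
  [[0,0,0],[0,0,-0.9]],
  [[0,0,0],[0,0,-0.9]],
  [[0,0,0],[0,0,-0.85]],
  [[0,0,0],[0,0,0]],
  [[0,0,0],[0,0,0]],
])

```text
t: 9.03
position: [0.4844, -0.1995, 0.2214]
ee_rot: [-0.284, 0.959, 0.0, 0.0]
wrist_force: [-0.6, 0.4, 0.1]
gripper_width: 0.0851
grip_force: 0.0
```

```bash
python3 look.py w4; python3 -c "
from h import *
print(plane('side',[[392,255],[352,125]],0),env.read_state()['joint_pos'])
cv2.imwrite('pics/s4.png',cv2.resize(env.grab_frame('side')[95:275,180:420,::-1],(720,540)))"
```

```text
9.0833 [ 0.4844 -0.1995  0.2214] yaw_y 122.93120652115212 z [-0. -0. -1.] w 0.0847990330613126 [-0.1936 -0.422  -0.4866]
[[ 0.72252231 -0.16824455  0.        ]
 [ 0.72485171  0.49084177  0.        ]] [-0.02026694  0.26074298  0.41443867  1.8866392  -0.1221648   1.01877282
  2.5920536 ]
```

View pics/w4.png

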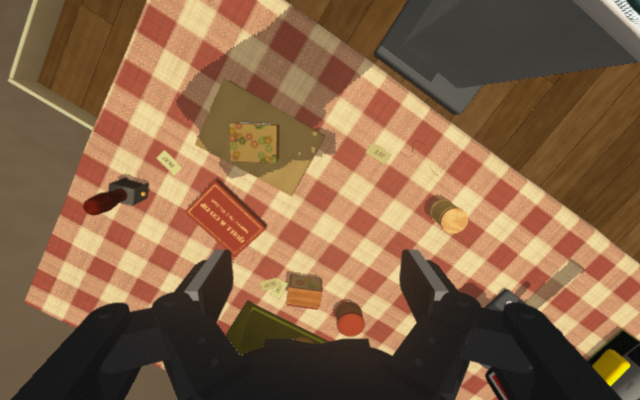

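Wrist view: the box on the book has lid corners ≈(229,122), (277,122), (279,163), (230,162); its edges line up with the image axes, so the yaw is right. Spool is at (450,213), stamp at (304,291), pot at (349,318). Joint 7 is at 2.59, close to its limit, so I'll make the grasp with the half-turn equivalent. First I'll measure the box again.

Run:
```python
from h import *
import json
np.set_printoptions(precision=4,suppress=True)
s=json.load(open('pics/w4.json'))
c=[[229.5,122],[277,122],[279,163],[230,162]]
q=plane('wrist',c,.047,s);d=np.roll(q,-1,0)-q
print(q[:,:2],q.mean(0),np.linalg.norm(d,axis=1),np.degrees(np.arctan2(d[:,1],d[:,0])))
S2=lambda x,y:[255+(x-400)/4-.4,255+y/4-.4];T2=lambda x,y:[350+(x-400)/4-.4,180+(y-300)/4-.4]
sc=[S2(488,100),S2(553,65),S2(607,127),S2(541,165)];tc=[T2(535,475),T2(595,445),T2(625,480),T2(567,520)]
rs=[ray('wrist',[np.mean(c,0)],s),ray('side',[np.mean(sc,0)]),ray('top',[np.mean(tc,0)])]
print(tri([(o,d[0]) for o,d in rs]))
im=cv2.imread('pics/w4.png')[100:185,205:305];h=cv2.cvtColor(im,cv2.COLOR_BGR2HSV)
print(h[42,::4].tolist());print(h[::4,48].tolist())
```

```text
[[ 0.4803 -0.3107]
 [ 0.4528 -0.2683]
 [ 0.4895 -0.2439]
 [ 0.518  -0.2901]] [ 0.4851 -0.2783  0.047 ] [0.0506 0.044  0.0542 0.043 ] [ 122.8392   33.5805  -58.287  -151.2881]
(array([ 0.4866, -0.2798,  0.0465]), [np.float64(0.0020686191000058593), np.float64(0.0010038148058119367), np.float64(0.0016219501658014375)])
[[19, 139, 119], [19, 137, 123], [19, 133, 123], [19, 137, 121], [19, 136, 122], [19, 134, 122], [18, 143, 137], [21, 153, 140], [21, 148, 155], [25, 153, 113], [22, 150, 134], [19, 155, 169], [13, 169, 161], [17, 157, 158], [26, 152, 139], [21, 175, 140], [19, 188, 152], [19, 154, 172], [16, 159, 88], [19, 134, 120], [20, 139, 121], [19, 133, 123], [20, 133, 123], [19, 136, 122], [20, 137, 121]]
[[19, 140, 118], [19, 139, 117], [19, 136, 118], [20, 136, 120], [20, 132, 122], [19, 139, 121], [18, 131, 140], [19, 155, 171], [19, 155, 170], [17, 156, 167], [15, 158, 163], [16, 178, 173], [18, 156, 167], [19, 154, 172], [19, 154, 171], [19, 155, 170], [19, 138, 122], [19, 140, 118], [19, 140, 118], [19, 97, 221], [22, 89, 240], [14, 113, 214]]
```

Call:
apply_moves([
  [[0,0,0],[0,0,1]],
  [[0,0,0],[0,0,1]],
  [[0,0,0],[0,0,1]],
  [[0,0,0],[0,0,1]],
  [[0,0,0],[0,0,1]],
  [[0,0,0],[0,0,1]],
  [[0,0,0],[0,0,1]],
  [[0,0,0],[0,0,1]],
  [[0,0,0],[0,0,1]],
  [[0,0,0],[0,0,1]],
])

```text
t: 10.02
position: [0.4845, -0.1993, 0.2213]
ee_rot: [0.236, 0.972, -0.0, -0.0]
wrist_force: [-0.5, -0.2, -0.3]
gripper_width: 0.0852
grip_force: 0.0
```

Call:
apply_moves([
  [[0,0,0],[0,0,1]],
  [[0,0,0],[0,0,1]],
  [[0,0,0],[0,0,1]],
  [[0,0,0],[0,0,1]],
  [[0,0,0],[0,0,1]],
  [[0,0,0],[0,0,1]],
  [[0,0,0],[0,0,1]],
  [[0,0,0],[0,0,1]],
  [[0,0,0],[0,0,1]],
  [[0,0,0],[0,0,1]],
])

```text
t: 10.85
position: [0.4846, -0.1993, 0.2214]
ee_rot: [0.69, 0.724, -0.0, 0.0]
wrist_force: [0.2, -0.4, -0.6]
gripper_width: 0.0849
grip_force: 0.0
```

Call:
apply_moves([
  [[0,0,0],[0,0,1]],
  [[0,0,0],[0,0,1]],
  [[0,0,0],[0,0,1]],
  [[0,0,0],[0,0,1]],
  [[0,0,0],[0,0,1]],
  [[0,0,0],[0,0,1]],
  [[0,0,0],[0,0,1]],
  [[0,0,0],[0,0,1]],
  [[0,0,0],[0,0,1]],
  [[0,0,0],[0,0,1]],
])

```text
t: 11.68
position: [0.4846, -0.1993, 0.2214]
ee_rot: [0.959, 0.282, 0.0, 0.0]
wrist_force: [0.9, 0.1, 0.5]
gripper_width: 0.0847
grip_force: 0.0
```

```bash
python3 look.py w5; python3 -c "
from h import *
print(env.read_state()['joint_pos'])"
```

```text
11.7333 [ 0.4846 -0.1992  0.2213] yaw_y -57.70268798047585 z [-0.0001 -0.0001 -1.    ] w 0.08494917478949124 [ 0.5613  0.7684 -1.073 ]
[-0.49170963  0.39707712  1.03122654  1.8989931  -0.38855448  1.06390201
 -0.29660399]
```

Three views put the lid centre at (0.487, −0.280, 0.0465), against 0.047 expected. Centre over it and start down.

Call:
apply_moves([
  [[-0.33,0.55,0],[0,0,0]],
  [[-0.33,0.55,0],[0,0,0]],
  [[-0.33,0.55,0],[0,0,0]],
  [[-0.33,0.55,0],[0,0,0]],
  [[-0.33,0.55,0],[0,0,0]],
  [[0,0,0.8],[0,0,0]],
  [[0,0,0.8],[0,0,0]],
  [[0,0,0.8],[0,0,0]],
  [[0,0,0],[0,0,0]],
  [[0,0,0],[0,0,0]],
])

```text
t: 12.62
position: [0.4872, -0.2796, 0.1613]
ee_rot: [0.958, 0.286, -0.001, -0.0]
wrist_force: [-1.4, -0.0, 1.0]
gripper_width: 0.085
grip_force: 0.0
```

```bash
python3 look.py w6; python3 -c "
from h import *
print(env.read_state()['joint_pos'])"
```

```text
12.6667 [ 0.4877 -0.2798  0.1622] yaw_y -56.78967299550021 z [ 0.0002 -0.0004 -1.    ] w 0.085189284668579 [0.0424 0.2377 0.5514]
[-0.23174631  0.54393574  0.92685091  1.8603861  -0.51557581  0.99672513
 -0.07451198]
```

View pics/w6.png

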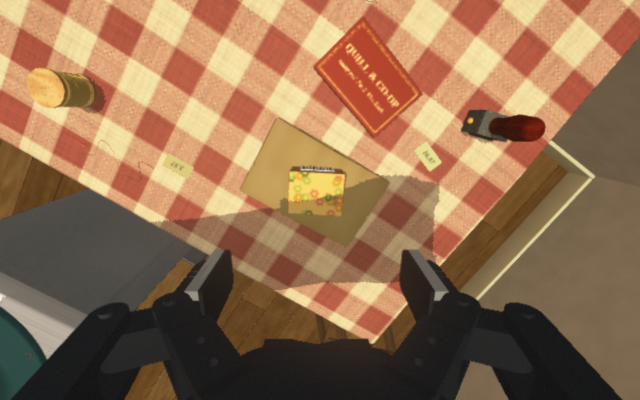

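Wrist view: the box lid (289–346, 170–215) is centred between the fingers (mid column ≈317), with a sticker side at the top. Continuing down.

Call:
apply_moves([
  [[0,0,0.7],[0,0,0]],
  [[0,0,0.7],[0,0,0]],
  [[0,0,0.7],[0,0,0]],
  [[0,0,0.7],[0,0,0]],
  [[0,0,0.7],[0,0,0]],
  [[0,0,0.7],[0,0,0]],
  [[0,0,0.7],[0,0,0]],
  [[0,0,0.5],[0,0,0]],
  [[0,0,0.3],[0,0,0]],
  [[0,0,0],[0,0,0]],
])

```text
t: 13.55
position: [0.4875, -0.2794, 0.0183]
ee_rot: [0.958, 0.285, -0.0, -0.0]
wrist_force: [0.0, 0.9, -0.3]
gripper_width: 0.085
grip_force: 0.0
```

Call:
apply_moves([
  [[0,0,0],[0,0,0]],
  [[0,0,0],[0,0,0]],
  [[0,0,0],[0,0,0]],
  [[0,0,0],[0,0,0]],
  [[0,0,0],[0,0,0]],
  [[0,0,0],[0,0,0]],
  [[0,0,0],[0,0,0]],
  [[0,0,0],[0,0,0]],
], gripper=35, newtons=35)

```text
t: 14.22
position: [0.4882, -0.2798, 0.02]
ee_rot: [0.958, 0.285, 0.001, 0.0]
wrist_force: [-2.3, 2.4, 9.6]
gripper_width: 0.0511
grip_force: 34.4
```

Gripped at 51 mm and 34 N. Lift.

Call:
apply_moves([
  [[0,0,-0.2],[0,0,0]],
  [[0,0,-0.4],[0,0,0]],
  [[0,0,-0.5],[0,0,0]],
  [[0,0,-0.6],[0,0,0]],
  [[0,0,-0.6],[0,0,0]],
  [[0,0,-0.6],[0,0,0]],
  [[0,0,-0.4],[0,0,0]],
  [[0,0,-0.2],[0,0,0]],
  [[0,0,0],[0,0,0]],
  [[0,0,0],[0,0,0]],
])

```text
t: 15.05
position: [0.4876, -0.2793, 0.1063]
ee_rot: [0.958, 0.285, 0.0, -0.0]
wrist_force: [-0.5, -0.0, -2.9]
gripper_width: 0.0506
grip_force: 36.7
```

```bash
python3 look.py w7; python3 -c "
from h import *
print(env.read_state()['joint_pos'],env.read_state()['grip_force'])"
```

```text
15.1 [ 0.4874 -0.2793  0.1059] yaw_y -56.855839139471904 z [-0.0005  0.0003 -1.    ] w 0.05083181408081064 [-0.1077 -0.6978 -1.3617]
[-0.17870062  0.61764381  0.8581501   1.89819052 -0.5922699   0.90195868
 -0.01906743] 36.66400124668144
```

Call:
apply_moves([
  [[0,0,0],[0,0,-0.5]],
  [[0,0,0],[0,0,-0.97]],
  [[0,0,0],[0,0,-0.97]],
  [[0,0,0],[0,0,-0.97]],
  [[0,0,0],[0,0,-0.97]],
  [[0,0,0],[0,0,-0.97]],
  [[0,0,0],[0,0,-0.97]],
  [[0,0,0],[0,0,-0.97]],
  [[0,0,0],[0,0,-0.97]],
  [[0,0,0],[0,0,-0.47]],
])

```text
t: 15.98
position: [0.4872, -0.2795, 0.1057]
ee_rot: [0.732, 0.681, -0.0, -0.0]
wrist_force: [-0.1, -0.6, -0.8]
gripper_width: 0.0513
grip_force: 36.8
```

Call:
apply_moves([
  [[0,0,0],[0,0,0]],
  [[0.3,0.04,0],[0,0,0]],
  [[0.6,0.05,0],[0,0,0]],
  [[0.6,0.05,0],[0,0,0]],
  [[0.6,0.05,0],[0,0,0]],
  [[0.6,0.05,0],[0,0,0]],
  [[0.6,0.05,0],[0,0,0]],
  [[0.6,0.05,0],[0,0,0]],
  [[0.6,0.05,0],[0,0,0]],
  [[0.6,0.05,0],[0,0,0]],
])

```text
t: 16.82
position: [0.5084, -0.1519, 0.106]
ee_rot: [0.735, 0.678, -0.0, -0.0]
wrist_force: [-0.1, -0.2, -1.2]
gripper_width: 0.0506
grip_force: 36.7
```

Call:
apply_moves([
  [[0.6,0.04,0],[0,0,0]],
  [[0.6,0.04,0],[0,0,0]],
  [[0.6,0.04,0],[0,0,0]],
  [[0.6,0.04,0],[0,0,0]],
  [[0.6,0.04,0],[0,0,0]],
  [[0.5,0.04,0],[0,0,0]],
  [[0.3,0.04,0],[0,0,0]],
  [[0,0,0],[0,0,0]],
  [[0,0,0],[0,0,0]],
  [[0,0,0],[0,0,0]],
])

```text
t: 17.65
position: [0.5227, -0.06, 0.1063]
ee_rot: [0.735, 0.678, -0.0, 0.0]
wrist_force: [-0.2, 0.0, -1.3]
gripper_width: 0.051
grip_force: 36.7
```

```bash
python3 look.py w8; python3 -c "
from h import *
print(env.read_state()['joint_pos'],env.read_state()['grip_force'])
a=env.grab_frame('side')[100:220,240:400,::-1];cv2.imwrite('pics/s8.png',cv2.resize(a,(640,480),interpolation=cv2.INTER_CUBIC))"
```

```text
17.7 [ 0.5227 -0.0601  0.1063] yaw_y -4.568946634464986 z [-0.     -0.0004 -1.    ] w 0.05075793490340766 [ 0.7672  0.4563 -1.1439]
[-0.45183488  0.47462264  0.63241473  1.98115884 -0.38362006  0.80513117
  0.31871834] 36.690729532856494
```

View pics/w8.png

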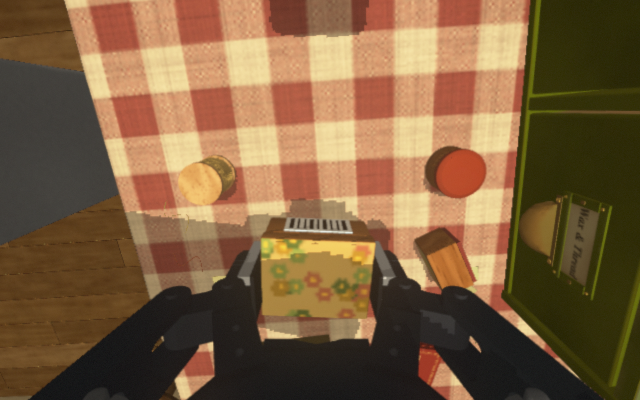

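View pics/s8.png

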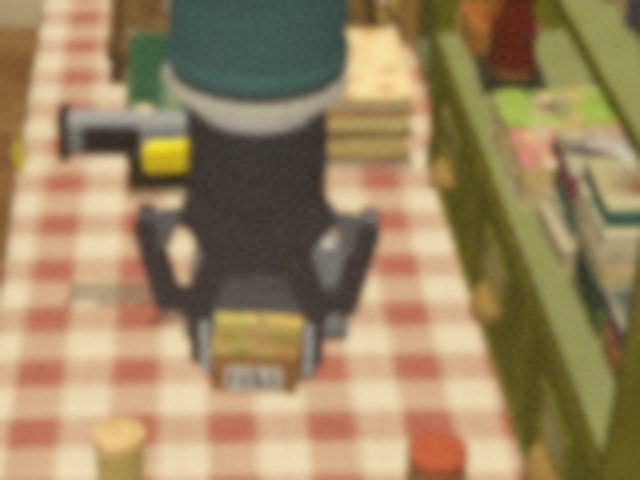

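The box is held level with a sticker (320,226) facing forward, no sag: the lid's edge height comes out ≈0.13. The trigger shows sprung out in the side view, and the spool, pot and stamp have not moved. Final approach is 53 mm.

Call:
apply_moves([
  [[0.2,0.01,0],[0,0,0]],
  [[0.4,0.01,0],[0,0,0]],
  [[0.4,0.01,0],[0,0,0]],
  [[0.4,0.01,0],[0,0,0]],
  [[0.4,0.02,0],[0,0,0]],
  [[0.2,0.01,0],[0,0,0]],
  [[0.1,0,0],[0,0,0]],
  [[0,0,0],[0,0,0]],
  [[0,0,0],[0,0,0]],
  [[0,0,0],[0,0,0]],
])

```text
t: 18.63
position: [0.5287, -0.0075, 0.1063]
ee_rot: [0.734, 0.679, -0.0, 0.0]
wrist_force: [-0.3, -0.8, -0.9]
gripper_width: 0.0507
grip_force: 36.7
```

Call:
apply_moves([
  [[0,0,0],[0,0,0]],
  [[0,0,0],[0,0,0]],
  [[0,0,0],[0,0,0]],
  [[0,0,0],[0,0,0]],
])

```text
t: 18.97
position: [0.5288, -0.0071, 0.1063]
ee_rot: [0.734, 0.679, -0.0, 0.0]
wrist_force: [-0.5, 0.1, -1.7]
gripper_width: 0.0509
grip_force: 36.7
```

```bash
python3 look.py w9
python3 - <<'E'
from h import *
import json
s=json.load(open('pics/w9.json'));im=cv2.imread('pics/w9.png')
print(s['grip_force'],np.abs(s['qvel']).max())
print(proj('wrist',[[.537,.102,.12]],s))
# lid near corners from w8 pixels (fixed in tool): width check, centre at lid plane
q=plane('wrist',[[262,238],[376,241],[373,318],[265,318]],.134,s);print(q.mean(0),np.linalg.norm(q[1]-q[0]),np.degrees(np.arctan2(*(q[1]-q[0])[1::-1])))
E
```

```text
19.0167 [ 0.5287 -0.0071  0.1063] yaw_y -4.495173641416064 z [-0.     -0.0001 -1.    ] w 0.05070098792082885 [-0.3889  0.2182 -1.0442]
36.69260217924602 0.0012683896943413244
[[319.28364523  19.2971062 ]]
[ 0.52855558 -0.00659514  0.134     ] 0.04974231115394593 -6.176385592190698
```

View pics/w9.png

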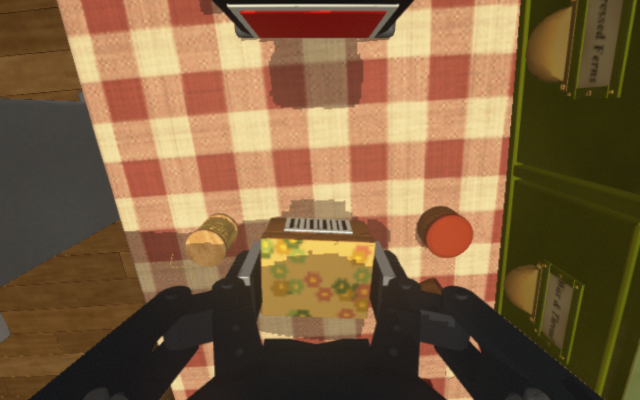

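The red window (centre ≈(317,20), predicted (319,19)) is straight ahead and square to the sticker. The box is centred, level and still. Handing in.

```bash
python3 -c "
from workcell import env
print(env.close_job())"
```

```text
the job is handed in; nothing more can be done
None
```

I squeezed and released the scanner trigger, then handed the job in at about 19 s with the gift box held level and still about 11 cm from the red window, sticker side facing it; the judge's result was not shown.

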